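# Fit the vee fixture on the rotation stage

### The arm

A 7-joint arm with a two-finger parallel gripper is mounted at the origin on the work surface. World frame = base frame: x ahead of the robot, y to its left, z up, the work surface at z = 0. Lengths are in m, angles in rad, forces in N, time in s.
With the tool pointing down it reaches from about 0.425 to 0.925 m from the base axis. Payload 6.8 kg.
Tool frame: the origin (TCP) lies between the finger pads; the fingertips stand 14 mm ahead of it and the grasp point (between the pads) lies 5 mm behind it; z points along the fingers, y is the line along which they close (so a half turn about z gives the same grasp; the last joint's range is limited). The gripper opens to 85 mm and grips with 20 to 120 N. Pads are 22 mm wide; open, the fingers measure 114 mm over their backs; the gripper's body (76 mm by 85 mm) begins 54 mm behind the grasp point. The pads swing forward as they close: fully open they stand 13 mm farther back than shut.
Start: joints at [-1.428, 0.477, 0.022, 1.555, -0.011, 1.109, -0.083], TCP at [0.168, 0.654, 0.245] pointing down, gripper open.
Joint ranges: [-2.96, 2.96], [-0.34, 2.1], [-1.41, 1.46], [0.24, 2.44], [-1.37, 4.51], [0.17, 1.92], [-2.96, 2.96]. Speed limits (rad/s): [2.39, 2.39, 3.14, 3.14, 3.14, 3.14, 3.14].

### API

Orientations are given as a rotation vector (axis times angle).
In Python, from bench import r, eyes, ticket gives the robot as it stands. The module is installed in compiled form; this text tells all that it offers.
- The arm moves only by the tool arm_command, never from a script. Its argument "plan" is text: rows parted by semicolons, each of 4 numbers parted by spaces: the shift along the tool's x, y, z in m, then the turn about the tool's z in degrees. In form: tx ty tz yaw; .... A call has 1 to 20 rows; each row shifts and turns the commanded pose from where the row before left it, along the tool's axes as they then stand; what a row does not reach is not made up. A row lasts 1/8 s, in which the tool goes at most 62.5 mm and 10.7 degrees, less where a joint would pass 70% of its speed; a pose out of reach is approached as far as the arm can. A call is refused whole if a number of a shift passes 0.0625 or a number of a turn 10.7, either way. A call with a gripper value outside its range is refused whole. "hand" is the closure, from -1 (fully open) to 1 (shut), set as the call begins (left out, the last holds). The fingers move at their own pace and stop on an object; "grip_force" is the grip in N (left out, the last holds). Time passes only in rows, so rows that do not move let the fingers close. It gives the time, the measured TCP pose, the force, the opening and the grip force at its end, in the units of the state.
- r.get_obs(): the state, without advancing time (a new reading comes with each control period).
- eyes.grab_frame(name): name is "scene" or "top"; returns (picture, depth): 420x560x3 uint8, red, green, blue; 420x560 float32, m along the optical axis (not along the pixel's ray), 0 where there is no reading.
- eyes.calibration(name): a dict with "fov_y" (degrees; the focal length in pixels is half the picture's height over the tangent of half this angle, whatever the lens; pixels are square), "cx", "cy" (the principal point, pixels), "k1" (the pictures are not rectified: a ray, as slopes to the right and down, at radius r is drawn at 1 + k1 r^2 times it, then the intrinsics apply), "origin" and "attitude" of the camera in the world. Camera axes: x right, y up, looking along -z (the intrinsics and any distortion apply to the point x, -y, -z); pixel columns grow to the right and rows downward; lengths in m; the calibration is good to about 2 mm. A picture is of the moment at which its call begins. calibration takes no time and is no camera call.
- ticket.hand_in(): hands the job in; it is judged then, once.
The state is a dict: "clock": time; "joints": joint angles; "qvel": joint speeds; "tau": joint torques, N m; "tcp_pos": TCP position; "orientation": TCP orientation; "contact_force": force on the tool from outside, world axes, zero at the start; "moment": the same for the moment, N m; "grip_width": finger opening in m; "gripper_force": force on a finger pad.
Only numpy, scipy, OpenCV 4.12 (cv2) and the standard library are available. Lean on these libraries where they do the work, as an engineer would, in place of code of your own. Each camera call takes 0.05 s, during which the arm holds its last target. There are 200 camera calls.

### The job

Pick up the vee fixture (the round faceplate with four holes and the square column), set it over the spigot of the rotation stage and turn it, resting it only lightly on the studs, until its four holes line up with the four studs; then slide it gently down until the faceplate sits fully home, flush on the turntable, and let go. Do not force it on the studs or let it drop, and leave the other things on the bench where they are.

Things in the scene. Friction and masses are not known exactly. Their poses are not given: they have to be found in the camera images.
- fixture_mid (a point): Vee fixture, aluminium, about 0.4 kg, loose, upright: round faceplate 110 mm across, 10 mm thick, on it a square column 36 x 36 mm, 52 mm tall (62 mm in all), with a vee groove 20 wide, 10 mm deep in its top. Point on the axis, 31 mm above the underside (half-way up), 21 mm above the faceplate's upper face. z up; x along the vee; x and y square to the column's flat sides.
- fixture_bore (a point): The same fixture, point at the centre of its underside, same axes: mouth of the central bore, 21.5 mm wide, 34 mm deep, which takes the spigot. Four through holes of 11 mm diameter lie round it on a circle of 40 mm radius, at 45, 135, 225 and 315 degrees from x (on the column's diagonals), no lead-in chamfer.
- stage_face (a point): Rotation stage, fixed: crossed slide 150 x 150 mm, micrometer heads on two sides (60 mm long, 36 mm up), on it a graduated body and an aluminium turntable of 120 mm diameter. Point: centre of the turntable's flat face, 74 mm above the bench; z up, x and y along the slide's edges, not the studs. With the fixture home, its underside lies on this face (its half-way point 31 mm above).
- spigot_tip (a point): Tip of the stage's steel spigot, 30 mm above stage_face: 20 mm diameter, top 8 mm a cone, 8 mm wide at the tip. Axes as stage_face.
- stud_level (a point): Point on the stage's axis at the height of the stud tops, 18 mm above stage_face. Four steel studs, 8 mm diameter, top 2.5 mm tapering to 5 mm, stand 90 degrees apart on a circle of 40 mm radius. The turntable is locked, firm against light turning, at an angle no reading tells: look, or feel by turning the fixture; up to a quarter turn always meets them. Axes as stage_face, not the studs.
- post: Bystander: round flanged post, a disc 88 mm in diameter and 9 mm thick with three small holes and a round post of 29 mm diameter, 73 mm tall in all; it and the fixture may stand in each other's place. Origin at the centre of its underside.
- caliper: Bystander: caliper lying flat, 160 mm long, 12 mm thick. Origin under its middle.
- tray: Bystander: open steel tray 100 x 140 x 25 mm with two small metal slugs in it. Origin at the centre of its underside.
- bottle: Bystander: bottle 60 mm in diameter and 150 mm tall. Origin at the centre of its underside.
- driver: Bystander: screwdriver lying flat. Origin under its middle.
- lens: Bystander: round lens mount on a post, 52 mm wide and 115 mm tall. Origin at the centre of its foot.
- block: Bystander: dark steel block 50 x 35 x 35 mm. Origin at the centre of its underside.

How it is judged:
On the way, in this order (a step that is already met when the one before it is completed fails the run):
1. the fixture has been lifted clear of the bench (height (world z) of fixture_mid above 0.06 m), for 0.2 s.
2. the fixture is on the spigot: its bore over the spigot's shank (horizontal distance between fixture_mid and stage_face below 0.004 m and z of fixture_mid in the frame of stage_face below 0.0525 m and angle between fixture_mid's own z axis and vertical below 0.1 rad), for 0.1 s.
At the end, for the whole second after the job is handed in: The fixture sits on the studs with its faceplate flush on the turntable (within 2 mm of fully down, within 3 mm of centre, level within 0.03 rad), at rest and released (horizontal distance between fixture_mid and stage_face below 0.003 m and z of fixture_mid in the frame of stage_face below 0.033 m and angle between fixture_mid's own z axis and vertical below 0.03 rad and linear speed of fixture below 0.01 m/s and contact force between the fingers and fixture below 0.1 N); the robot touches nothing.
It fails at once if the fixture pressed or dropped on the rotation stage with more than 60 N (contact force between fixture and stage above 60 N).
It fails at once if another thing on the bench moved by more than 20 mm (distance of any of post, caliper, tray, bottle, driver, lens, block from where it was at the start of the episode above 0.02 m).
It also fails if it takes over 59 s, if anything falls off the work surface, if the arm or the gripper's body presses on something with over 40 N, if the wrist force passes 120 N, or if a joint passes its speed limit or range.

## Working session

There is one attempt and no reset: what is moved stays moved. The work goes in short steps, Python scripts to look and compute and a tool call to move; the robot and the scene stay as the last step left them, time stands still between calls to the robot, and variables do not carry over. Pictures are saved under pics/ and viewed, at most 10 in all, crops included, and the job is handed in when it is done.

Besides the shell and the picture viewer there is one more tool, called after "Request:" as a command line: name --argument value ..., lists and objects as JSON in quotes. arm_command: Moves the arm, as the interface text tells. Its arguments: {"type":"object","properties":{"plan":{"type":"string"},"hand":{"type":"number"},"grip_force":{"type":"number"}},"required":["plan"]}

```bash
mkdir -p pics
cat > h.py <<'E'
import numpy as np, cv2, json
from scipy.spatial.transform import Rotation as R
from bench import r, eyes, ticket
def cal(n):
    c=eyes.calibration(n); f=210/np.tan(np.radians(c['fov_y'])/2)
    a=np.array(c['attitude'],float)
    M=a if a.shape==(3,3) else R.from_rotvec(a).as_matrix()
    return c,f,M,np.array(c['origin'])
def rays(n,uv):
    c,f,M,o=cal(n)
    K=np.array([[f,0,c['cx']],[0,f,c['cy']],[0,0,1]])
    s=cv2.undistortPoints(np.array(uv,float).reshape(-1,1,2),K,np.array([c['k1'],0,0,0,0.])).reshape(-1,2)
    d=np.c_[s[:,0],-s[:,1],-np.ones(len(s))]
    return o,d@M.T
def onz(n,uv,z):
    o,d=rays(n,uv); return o+d*((z-o[2])/d[:,2])[:,None]
def cloud(n,dep):
    v,u=np.mgrid[0:420,0:560]; o,d=rays(n,np.c_[u.ravel(),v.ravel()])
    P=o+d*dep.ravel()[:,None]; P[dep.ravel()==0]=np.nan
    return P.reshape(420,560,3)
E
python3 - <<'E'
from h import *
for n in('scene','top'):
    p,d=eyes.grab_frame(n); np.savez(f'{n}0.npz',p=p,d=d); cv2.imwrite(f'pics/{n}0.png',p[:,:,::-1]); print(n,eyes.calibration(n))
print(r.get_obs())
E
```

```text
scene {'fov_y': 55.03965855580137, 'cx': 283.3817746331332, 'cy': 213.8857828808378, 'k1': 0.029851113449249553, 'origin': array([ 1.51220647, -0.13744146,  1.0732878 ]), 'attitude': array([0.64119244, 0.5524478 , 1.35226603])}
top {'fov_y': 55.44427555379318, 'cx': 273.88519576240157, 'cy': 202.92126989815537, 'k1': 0.016955357984029185, 'origin': array([ 0.35632287, -0.03045898,  1.1607089 ]), 'attitude': array([ 0.15582257, -0.12265684, -1.57861842])}
{'clock': 0.1, 'joints': array([-1.42805252,  0.4777294 ,  0.02232636,  1.55635476, -0.0115081 ,
        1.10931441, -0.08310954]), 'qvel': array([ 1.31187879e-04, -7.98008110e-04, -1.40641910e-03, -2.82309165e-03,
        1.18642335e-04, -8.30343300e-05,  5.06517041e-04]), 'tau': array([ 3.69915302e-03, -5.97761929e+01,  1.61338024e+00, -2.81953132e+01,
        1.28166057e-02,  5.01972274e-03,  3.58174631e-06]), 'tcp_pos': array([0.1674185 , 0.65337252, 0.24441366]), 'orientation': array([-3.92946134e-01, -3.11681691e+00,  2.63103598e-03]), 'contact_force': array([-0.29686815,  0.38043953, -1.25630241]), 'moment': array([-0.02166285, -0.04846917, -0.02698072]), 'gripper_force': 0.0, 'grip_width': 0.08524322005164342}
```

View pics/top0.png

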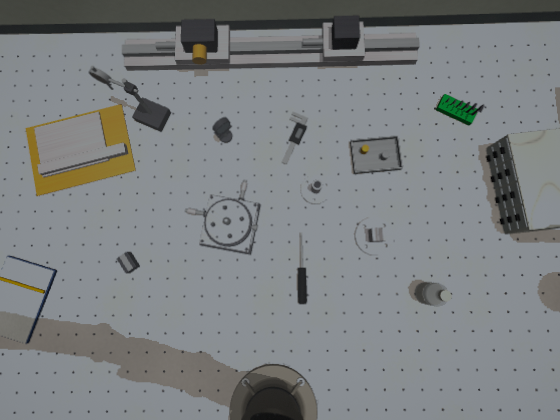

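View pics/scene0.png

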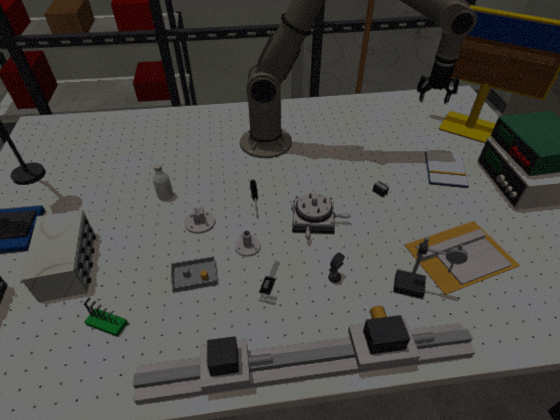

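Top view: stage at (228,221), fixture with square column at (372,236), and post at (316,189). The arm is off to the left. Next I'll measure from depth and enlarged crops.

```bash
cat > m.py <<'E'
from h import *
import sys
t=np.load('top0.npz'); p,d=t['p'],t['d']; C=cloud('top',d)
print('bench z', np.nanmedian(C[300:330,200:230,2]))
for nm,(u,v) in dict(stage=(228,221),fix=(372,236),post=(316,189)).items():
    c=C[v-35:v+36,u-35:u+36]; print(nm, np.round(c[35,35],4), np.histogram(c[...,2][np.isfinite(c[...,2])],bins=np.arange(-.005,.12,.005))[0])
# circle of turntable face, fixture flange
def zsel(u,v,w,z0,z1):
    c=C[v-w:v+w+1,u-w:u+w+1]; m=(c[...,2]>z0)&(c[...,2]<z1); vv,uu=np.nonzero(m); return c[m], np.c_[uu+u-w,vv+v-w]
for nm,a in dict(face=(228,221,33,.066,.08),studs=(228,221,30,.084,.098),flange=(372,236,25,.004,.016),coltop=(372,236,25,.045,.07)).items():
    P,uv=zsel(*a); 
    if len(P)>4:
        (e)=cv2.minEnclosingCircle(P[:,:2].astype(np.float32)); print(nm,len(P),P.mean(0).round(4),e, cv2.minAreaRect(P[:,:2].astype(np.float32)))
a=cv2.resize(p[181:261,188:268],None,fx=7,fy=7,interpolation=cv2.INTER_CUBIC)[:560,:400*2]
b=cv2.resize(p[206:266,345:405],None,fx=6,fy=6,interpolation=cv2.INTER_CUBIC)
a=cv2.resize(a,(440,440)); b=cv2.resize(b,(360,360)); cv2.imwrite('pics/c1.png',np.hstack([a[:360*1] if 0 else a, cv2.copyMakeBorder(b,0,80,0,0,0)])[:,:,::-1])
E
python3 m.py
```

```text
bench z 0.001065106534015925
stage [0.4989 0.1147 0.0988] [ 597 1449  111    9   29  124   43   30   37  173  498   77   12  157
  201  567  805   24   17   19   14   17    3    0]
fix [ 0.457  -0.275   0.0653] [1112 2557  465  586   41    8    7    9    3    3   11   30   53  103
   20    0    0    0    0    0    0    0    0    0]
post [ 0.5909 -0.1267  0.0627] [1274 2831  462  316   11    5    3    5    2    3    5    4    4    7
   32   36    9    0    0    0    0    0    0    0]
face 1509 [0.5012 0.1204 0.0746] ((0.500336766242981, 0.11488548666238785), 0.0727088674902916) ((0.501991331577301, 0.12143346667289734), (0.1288311630487442, 0.1304296851158142), 40.31363296508789)
studs 47 [0.5008 0.1205 0.0909] ((0.5024302005767822, 0.1212233379483223), 0.04369521141052246) ((0.5026844143867493, 0.12093909084796906), (0.06381285935640335, 0.06405982375144958), 54.51346206665039)
flange 1047 [ 0.4626 -0.2896  0.0102] ((0.46020495891571045, -0.2887571454048157), 0.0992993488907814) ((0.463199257850647, -0.2878027558326721), (0.14496241509914398, 0.14456558227539062), 89.05372619628906)
coltop 217 [ 0.4641 -0.2922  0.0596] ((0.4647457003593445, -0.29302749037742615), 0.025834495201706886) ((0.46445703506469727, -0.29337626695632935), (0.03609655424952507, 0.03961815685033798), 1.6577816009521484)
```

View pics/c1.png

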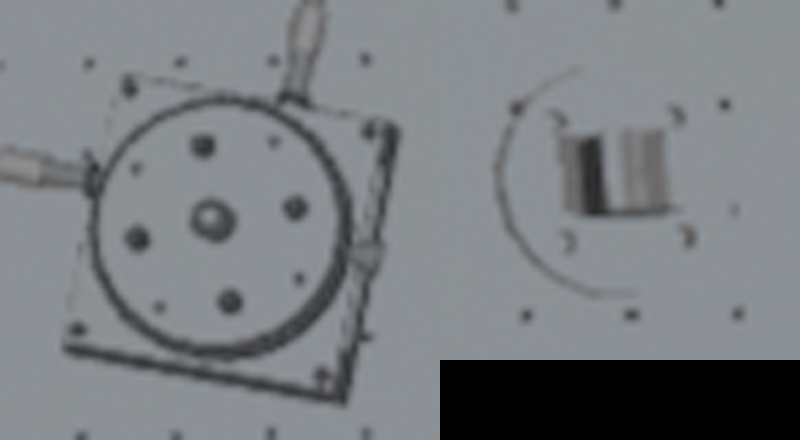

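Left crop: studs at crop (203,146), (296,208), (230,301), (137,238), spigot at (213,220). Right crop: hole crescents at (558,120), (678,117), (688,237), (568,240), vee running along image vertical.

```bash
cat > m2.py <<'E'
from h import *
S=(np.array([[203,146],[296,208],[230,301],[137,238]])+.5)/5.5-.5+[188,181]
H=(np.array([[558-440,120],[678-440,117],[688-440,237],[568-440,240]])+.5)/6-.5+[345,206]
def rep(n,uv,z):
    P=onz(n,uv,z)[:,:2]; c=P.mean(0); q=P-c; 
    th=np.degrees(np.angle(np.mean(((q[:,0]+1j*q[:,1])/np.hypot(*q.T))**4))/4)
    print(z,'c',c.round(4),'r',np.hypot(*q.T).round(4),'angles',np.degrees(np.arctan2(q[:,1],q[:,0])).round(1),'mod90',th.round(2))
rep('top',S,.088); rep('top',H,.01)
print('spigot', onz('top',[(213+.5)/5.5-.5+188,(220+.5)/5.5-.5+181],.101))
# scene camera cross-check
s=np.load('scene0.npz'); p,d=s['p'],s['d']; C=cloud('scene',d); print('bench',np.nanmedian(C[220:250,350:400,2]))
for nm,b in dict(studs=((280,350),(180,215),.084,.098),face=((280,350),(180,225),.068,.079),col=((180,220),(195,235),.04,.07),flange=((180,220),(195,235),.006,.015)).items():
    (u0,u1),(v0,v1),z0,z1=b; c=C[v0:v1,u0:u1]; P=c[(c[...,2]>z0)&(c[...,2]<z1)]
    print(nm,len(P),P.mean(0).round(4),P.min(0).round(4),P.max(0).round(4))
a=cv2.resize(p[178:238,285:355],None,fx=6,fy=6,interpolation=cv2.INTER_CUBIC); b=cv2.resize(p[195:255,180:230],None,fx=6,fy=6,interpolation=cv2.INTER_CUBIC)
cv2.imwrite('pics/c2.png',np.hstack([a,b])[:,:,::-1])
E
python3 m2.py
```

```text
0.088 c [0.5001 0.119 ] r [0.0392 0.0398 0.0392 0.0398] angles [  10.4  -80.  -169.7  100. ] mod90 10.2
0.01 c [ 0.464  -0.2961] r [0.0408 0.0402 0.0406 0.0401] angles [  46.   -43.8 -134.2  136.5] mod90 -43.84
spigot [[0.49980547 0.11893605 0.101     ]]
bench 0.0011286662750843446
studs 40 [0.5041 0.1185 0.0905] [0.4601 0.0776 0.0841] [0.5445 0.1603 0.0978]
face 578 [0.507  0.1184 0.0744] [0.4367 0.0455 0.0681] [0.5691 0.184  0.0789]
col 121 [ 0.4682 -0.2928  0.0556] [ 0.4425 -0.3115  0.0401] [ 0.4874 -0.2757  0.0672]
flange 391 [ 0.4713 -0.2917  0.0105] [ 0.3452 -0.3635  0.006 ] [ 0.5206 -0.2367  0.015 ]
```

View pics/c2.png

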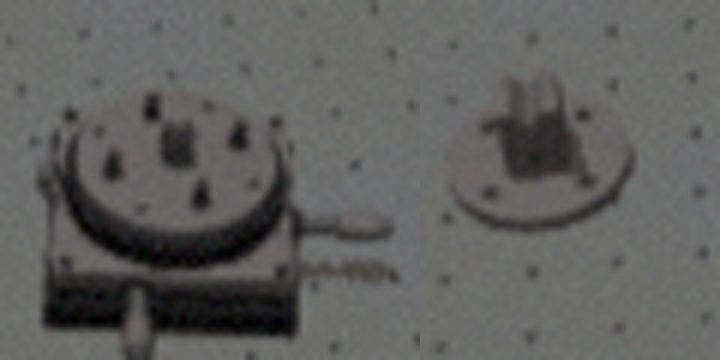

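Stage centre is about (0.500, 0.119) with studs at 10.2° mod 90. The fixture is at about (0.464, -0.294), turned about 1.2°, and stud and hole radii match 40 mm. The scene crop agrees (studs at crop (153,97), (239,127), (202,185), (113,153)). Moving now.

Request:
arm_command --plan "-0.0433 -0.0237 0 0;-0.0433 -0.0237 0 0;-0.0433 -0.0237 0 0;-0.0433 -0.0237 0 0;-0.0433 -0.0237 0 0;-0.0433 -0.0237 0 0;-0.0433 -0.0237 0 0;-0.0433 -0.0237 0 0;-0.0433 -0.0237 0 0;-0.0433 -0.0237 0 0;-0.0433 -0.0237 0 0;-0.0433 -0.0237 0 0" --hand -1

```text
clock: 1.6
tcp_pos: [0.601, 0.2482, 0.2449]
orientation: [-0.392, -3.116, 0.0]
contact_force: [0.0, 0.7, -0.2]
grip_width: 0.0851
gripper_force: 0.0
```

Request:
arm_command --plan "0 -0.051 0 0;0 -0.051 0 0;0 -0.051 0 0;0 -0.051 0 0;0 -0.051 0 0;0 -0.051 0 0;0 -0.051 0 0;0 -0.051 0 0;0 -0.051 0 0;0 -0.051 0 0;0 -0.051 0 0;0 0 0 10.6;0 0 0 10.6;0 0 0 10.6;0 0 0 10.6;0 0 0 10.6;0 0 0 10.6;0 0 0 10.6;0 0 0 0;0 0 0 0"

```text
clock: 4.1
tcp_pos: [0.461, -0.2938, 0.2451]
orientation: [-2.189, -2.253, 0.0]
contact_force: [-0.3, -0.5, 0.5]
grip_width: 0.0855
gripper_force: 0.0
```

```bash
cat >> h.py <<'E'
def st():
    o=r.get_obs(); M=R.from_rotvec(o['orientation']).as_matrix()
    print('t',round(o['clock'],2),'tcp',o['tcp_pos'].round(4),'ty',np.degrees(np.arctan2(M[1,1],M[0,1])).round(2),'tz',M[:,2].round(3),'F',np.round(o['contact_force'],2),'w',round(o['grip_width'],4),'gf',o['gripper_force'],'j7',o['joints'][6].round(2))
    return o,M
def go(p,ty=None):
    o,M=st(); print('tool shift',(M.T@(np.array(p)-o['tcp_pos'])).round(4))
E
python3 -c "
from h import *
go([.464,-.294,.11])"
```

```text
t 4.1 tcp [ 0.461  -0.2938  0.2451] ty 1.64 tz [-0.  0. -1.] F [-0.27 -0.48  0.51] w 0.0855 gf 0.0 j7 0.72
tool shift [-0.0003  0.0031  0.1351]
```

Request:
arm_command --plan "0 0.003 0.025 0;0 0 0.03 0;0 0 0.03 0;0 0 0.03 0;0 0 0.03 0;0 0 0.025 0;0 0 0.02 0;0 0 0.012 0;0 0 0.008 0;0 0 0.003 0;0 0 0 0"

```text
clock: 5.48
tcp_pos: [0.4643, -0.2941, 0.0326]
orientation: [2.193, 2.249, 0.0]
contact_force: [-0.1, -0.7, -0.8]
grip_width: 0.0856
gripper_force: 0.0
```

```bash
python3 -c "
from h import *
st()
p,d=eyes.grab_frame('scene'); cv2.imwrite('pics/s1.png',cv2.resize(p[150:270,130:290],None,fx=4,fy=4,interpolation=cv2.INTER_CUBIC)[:,:,::-1])"
```

```text
t 5.47 tcp [ 0.4643 -0.2941  0.0326] ty 1.44 tz [ 0.001 -0.    -1.   ] F [-0.1  -0.73 -0.8 ] w 0.0856 gf 0.0 j7 0.94
```

View pics/s1.png

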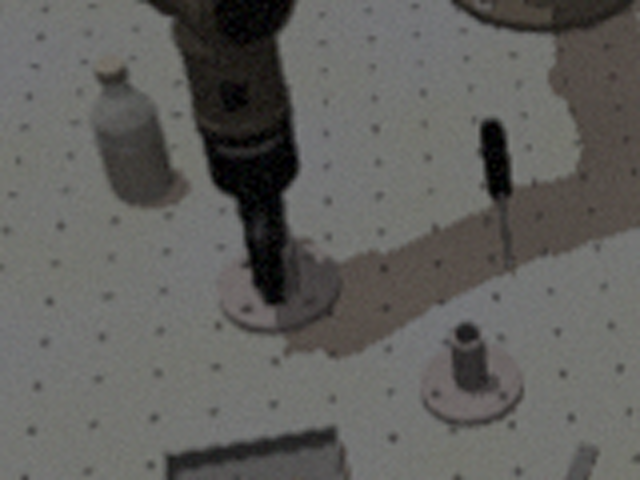

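The finger straddles the column's near face at (270,290), clear of the faceplate, and the column cloud in the scene view puts its centre at y = -0.2936, so the position agrees. Gripping.

Request:
arm_command --plan "0 0 0 0;0 0 0 0;0 0 0 0;0 0 0 0;0 0 0 0;0 0 0 0;0 0 0 0;0 0 0 0" --hand 1 --grip_force 60

```text
clock: 6.52
tcp_pos: [0.4642, -0.294, 0.0326]
orientation: [2.193, 2.249, 0.0]
contact_force: [-0.8, 0.9, 5.4]
grip_width: 0.0351
gripper_force: 61.6
```

Request:
arm_command --plan "0 0 -0.005 0;0 0 -0.015 0;0 0 -0.03 0;0 0 -0.04 0;0 0 -0.04 0;0 0 -0.03 0;0 0 -0.01 0;0 0 0 0;0 0 0 0"

```text
clock: 7.65
tcp_pos: [0.4632, -0.2933, 0.201]
orientation: [-2.192, -2.247, 0.001]
contact_force: [-0.1, 1.0, -4.3]
grip_width: 0.0349
gripper_force: 61.1
```

```bash
python3 -c "
from h import *
go([.5,.119,.2])"
```

```text
t 7.65 tcp [ 0.4632 -0.2933  0.201 ] ty 1.44 tz [-0.002  0.001 -1.   ] F [-0.08  1.   -4.31] w 0.0349 gf 61.05175091593992 j7 0.77
tool shift [0.4112 0.0471 0.0013]
```

Request:
arm_command --plan "0.015 0.0017 0 0;0.03 0.0034 0 0;0.04 0.0046 0 0;0.04 0.0046 0 0;0.04 0.0046 0 0;0.04 0.0046 0 0;0.04 0.0046 0 0;0.04 0.0046 0 0;0.04 0.0046 0 0;0.04 0.0046 0 0;0.03 0.0034 0 0;0.016 0.0018 0 0;0 0 0 9;0 0 0 9;0 0 0 9;0 0 0 9.2;0 0 0 0;0 0 0 0"

```text
clock: 9.9
tcp_pos: [0.5006, 0.1179, 0.2021]
orientation: [2.782, 1.46, -0.001]
contact_force: [-0.2, 0.2, -4.7]
grip_width: 0.0352
gripper_force: 60.9
```

```bash
cat > m3.py <<'E'
from h import *
go([.5,.119,.15])
p,d=eyes.grab_frame('scene'); cv2.imwrite('pics/s2.png',cv2.resize(p[130:250,240:400],None,fx=5,fy=5,interpolation=cv2.INTER_CUBIC)[:,:,::-1])
np.savez('s2.npz',p=p,d=d)
C=cloud('scene',d)[100:230,260:380]
print(np.histogram(C[...,2],bins=np.arange(.06,.3,.01))[0])
P=C[(C[...,2]>.165)&(C[...,2]<.19)]; print(len(P),P.min(0),P.max(0))
t,dt=eyes.grab_frame('top'); np.savez('t2.npz',p=t,d=dt)
E
python3 m3.py
```

```text
t 9.9 tcp [0.5006 0.1179 0.2021] ty -34.62 tz [-0. -0. -1.] F [-0.24  0.24 -4.66] w 0.0352 gf 60.926492179278284 j7 -0.69
tool shift [ 0.0006 -0.0011  0.0521]
[234 592  77  61  57  40  40  42  48  39  50 275 253  68  72  80  62  76
  60  54  43  33  54]
551 [ 0.02500294 -0.02583666  0.16502803] [0.55704521 0.17165528 0.18987128]
```

View pics/s2.png

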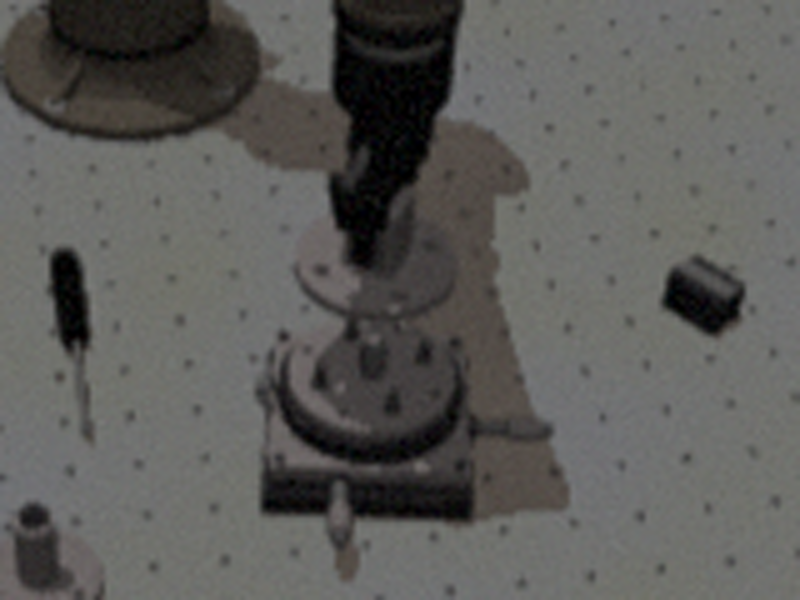

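The fixture hangs level above the stage. Hole crescents on its plate are at crop (320,270), (397,306), (428,243); studs at (321,375), (424,350), (393,400), spigot top at (374,343). Comparing them in the same view.

```bash
cat > m4.py <<'E'
from h import *
from scipy.optimize import least_squares
f=lambda a:(np.array(a)+.5)/5-.5+[240,130]
def fit(uv,z,g):
    P=onz('scene',f(uv),z)[:,:2]
    def res(x):
        D=P-x[:2]; a=np.angle(np.exp(4j*(np.arctan2(D[:,1],D[:,0])-x[2])))/4
        return np.r_[np.hypot(*D.T)-.04, .04*a]
    s=least_squares(res,[*g]); print(z,s.x[:2].round(4),np.degrees(s.x[2]).round(2),(s.fun*1000).round(1))
fit([[320,270],[397,306],[428,243]],.1795,[.5,.119,np.radians(10)])
fit([[321,375],[424,350],[393,400]],.088,[.5,.119,np.radians(10)])
print('spigot',onz('scene',f([[374,343]]),.104), onz('scene',f([[374,360]]),.09))
C=cloud('scene',np.load('s2.npz')['d']); P=C[(abs(C[...,2]-.1795)<.006)&(np.hypot(C[...,0]-.5,C[...,1]-.119)<.065)]
print(len(P),P.min(0),P.max(0))
t=np.load('t2.npz'); cv2.imwrite('pics/t2.png',cv2.resize(t['p'][150:270,150:310],None,fx=5,fy=5,interpolation=cv2.INTER_CUBIC)[:,:,::-1])
E
python3 m4.py
```

```text
0.1795 [0.5019 0.1154] 10.54 [-1.4  7.6  1.6 -2.5 -2.5  5. ]
0.088 [0.5065 0.1183] 10.68 [-1.  -0.4 -0.3  0.4  0.1 -0.5]
spigot [[0.50362951 0.11912062 0.104     ]] [[0.50631705 0.11941138 0.09      ]]
410 [0.44844542 0.06261726 0.17356117] [0.55704521 0.17165528 0.18548933]
```

View pics/t2.png

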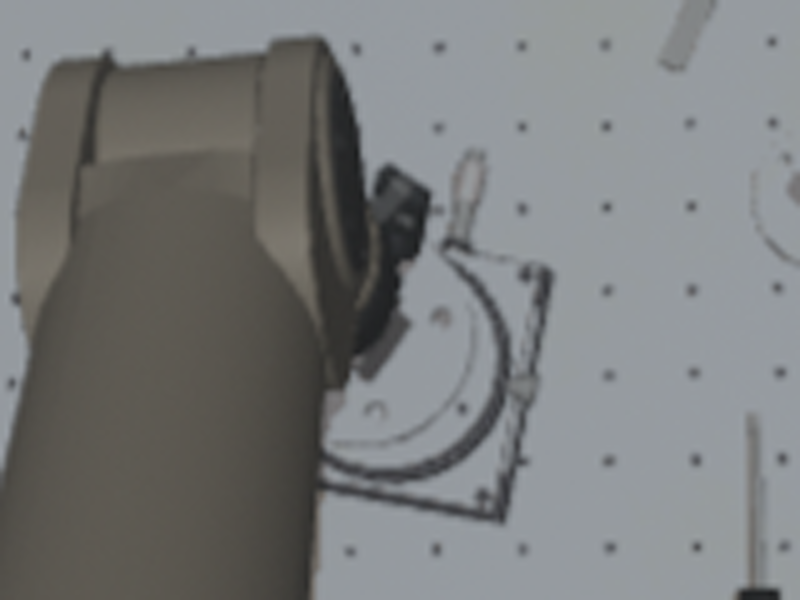

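```bash
python3 -c "
from h import *
f=lambda a:(np.array(a)+.5)/5-.5+[150,150]
P=onz('top',f([[441,316],[376,408]]),.1795)[:,:2]; D=P[1]-P[0]; print(P.round(4),np.hypot(*D))
m=P.mean(0)
for s in(1,-1): print((m+s*np.array([-D[1],D[0]])/2).round(4))
print(np.degrees(np.arctan2(D[1],D[0]))+45)
"
```

```text
[[0.5083 0.0794]
 [0.4628 0.1113]] 0.05558587639531664
[0.4696 0.0726]
[0.5015 0.1181]
189.97067074526896
```

Request:
arm_command --plan "0.0009 -0.0006 0.005 0;0 0 0.015 0;0 0 0.018 0;0 0 0.014 0;0 0 0.006 0;0 0 0.003 0;0 0 0 0;0 0 0 0"

```text
clock: 11.0
tcp_pos: [0.5013, 0.1193, 0.1417]
orientation: [-2.784, -1.456, -0.002]
contact_force: [-0.4, 0.4, -4.4]
grip_width: 0.0354
gripper_force: 60.8
```

Request:
arm_command --plan "0 0 0.002 0;0 0 0.002 0;0 0 0.002 0;0 0 0 0;0 0 0 0"

```text
clock: 11.62
tcp_pos: [0.5009, 0.1192, 0.1353]
orientation: [2.784, 1.456, 0.0]
contact_force: [0.5, 0.2, -4.6]
grip_width: 0.0352
gripper_force: 60.8
```

Request:
arm_command --plan "0 0 0.0015 0;0 0 0.0015 0;0 0 0.0015 0;0 0 0 0;0 0 0 0"

```text
clock: 12.25
tcp_pos: [0.5009, 0.1192, 0.1308]
orientation: [2.784, 1.456, -0.0]
contact_force: [0.1, 0.0, -4.1]
grip_width: 0.0354
gripper_force: 60.8
```

Request:
arm_command --plan "0 0 0.001 0;0 0 0.001 0;0 0 0 0;0 0 0 0"

```text
clock: 12.75
tcp_pos: [0.5011, 0.1193, 0.1289]
orientation: [2.784, 1.456, 0.001]
contact_force: [0.2, 0.2, -3.9]
grip_width: 0.0351
gripper_force: 60.9
```

Request:
arm_command --plan "0 0 0.001 0;0 0 0.001 0;0 0 0.001 0;0 0 0 0;0 0 0 0"

```text
clock: 13.38
tcp_pos: [0.5014, 0.1195, 0.1259]
orientation: [2.783, 1.456, 0.002]
contact_force: [4.0, 2.3, -4.8]
grip_width: 0.0353
gripper_force: 60.9
```

Request:
arm_command --plan "0 0 0.001 0;0 0 0.001 0;0 0 0 0;0 0 0 0"

```text
clock: 13.88
tcp_pos: [0.5014, 0.1195, 0.124]
orientation: [2.783, 1.456, 0.002]
contact_force: [4.6, 2.8, -2.5]
grip_width: 0.0352
gripper_force: 61.2
```

Spigot engaged; it pushes lightly toward +x/+y, so I'll give way and go on.

Request:
arm_command --plan "0.0008 0.0004 0 0;0 0 0.001 0;0 0 0 0;0 0 0 0"

```text
clock: 14.38
tcp_pos: [0.5015, 0.1196, 0.1226]
orientation: [-2.784, -1.456, 0.001]
contact_force: [3.0, 2.0, -4.5]
grip_width: 0.0354
gripper_force: 61.1
```

Request:
arm_command --plan "0 0 0.001 0;0 0 0.001 0;0 0 0 0;0 0 0 0"

```text
clock: 14.88
tcp_pos: [0.5015, 0.1196, 0.1207]
orientation: [-2.784, -1.456, 0.0]
contact_force: [3.8, 2.4, -3.9]
grip_width: 0.0352
gripper_force: 61.1
```

Request:
arm_command --plan "0.0012 0.0006 0.001 0;0 0 0.001 0;0 0 0 0;0 0 0 0"

```text
clock: 15.38
tcp_pos: [0.5024, 0.12, 0.1186]
orientation: [-2.784, -1.456, 0.002]
contact_force: [0.0, -0.1, -4.3]
grip_width: 0.0355
gripper_force: 60.9
```

Request:
arm_command --plan "0 0 0.001 0;0 0 0.001 0;0 0 0.001 0;0 0 0 0;0 0 0 0"

```text
clock: 16.0
tcp_pos: [0.5029, 0.1203, 0.1158]
orientation: [-2.784, -1.456, 0.0]
contact_force: [-0.5, 0.1, -4.6]
grip_width: 0.0353
gripper_force: 60.9
```

Free of side load and 9 mm past the stud tops, so I'm continuing down gently.

Request:
arm_command --plan "0 0 0.001 0;0 0 0.001 0;0 0 0.001 0;0 0 0.001 0;0 0 0 0;0 0 0 0"

```text
clock: 16.75
tcp_pos: [0.5029, 0.1202, 0.1118]
orientation: [2.784, 1.456, 0.0]
contact_force: [-0.8, -0.5, -4.2]
grip_width: 0.0353
gripper_force: 60.9
```

Request:
arm_command --plan "0 0 0.001 0;0 0 0.001 0;0 0 0.001 0;0 0 0 0;0 0 0 0"

```text
clock: 17.38
tcp_pos: [0.5029, 0.1202, 0.1088]
orientation: [2.784, 1.456, -0.0]
contact_force: [-0.2, 0.5, -4.6]
grip_width: 0.0348
gripper_force: 60.9
```

Request:
arm_command --plan "0 0 0.0008 0;0 0 0.0008 0;0 0 0.0005 0;0 0 0 0;0 0 0 0"

```text
clock: 18.0
tcp_pos: [0.5029, 0.1203, 0.1067]
orientation: [-2.784, -1.456, -0.0]
contact_force: [-0.1, 0.6, -5.7]
grip_width: 0.0352
gripper_force: 60.9
```

Request:
arm_command --plan "0 0 0.0005 0;0 0 0.0005 0;0 0 0 0;0 0 0 0"

```text
clock: 18.5
tcp_pos: [0.5029, 0.1203, 0.1066]
orientation: [-2.783, -1.456, -0.0]
contact_force: [-5.7, 0.0, 9.5]
grip_width: 0.0352
gripper_force: 62.7
```

Seated: it stopped at z = 0.1066, exactly the expected home height, with a light 14 N on the stage. Releasing and withdrawing.

Request:
arm_command --plan "0 0 -0.0008 0;0 0 0 0;0 0 0 0;0 0 0 0"

```text
clock: 19.0
tcp_pos: [0.503, 0.1203, 0.1066]
orientation: [-2.784, -1.456, -0.0]
contact_force: [-1.7, 0.6, 2.0]
grip_width: 0.0352
gripper_force: 61.7
```

Request:
arm_command --plan "0 0 0 0;0 0 0 0;0 0 0 0;0 0 0 0;0 0 0 0;0 0 0 0;0 0 0 0;0 0 0 0" --hand -1

```text
clock: 20.0
tcp_pos: [0.5029, 0.1203, 0.1065]
orientation: [-2.784, -1.456, -0.0]
contact_force: [-0.1, -0.1, 0.1]
grip_width: 0.0854
gripper_force: 0.0
```

Request:
arm_command --plan "0 0 -0.005 0;0 0 -0.01 0;0 0 -0.02 0;0 0 -0.03 0;0 0 -0.04 0;0 0 -0.03 0;0 0 -0.01 0;0 0 0 0;0 0 0 0"

```text
clock: 21.12
tcp_pos: [0.5021, 0.1202, 0.2504]
orientation: [-2.783, -1.456, 0.003]
contact_force: [0.1, -0.8, -1.0]
grip_width: 0.0858
gripper_force: 0.0
```

Run:
```python
from h import *
st()
p,d=eyes.grab_frame('scene'); cv2.imwrite('pics/s3.png',cv2.resize(p[130:250,240:400],None,fx=5,fy=5,interpolation=cv2.INTER_CUBIC)[:,:,::-1])
C=cloud('scene',d); P=C[(np.hypot(C[...,0]-.503,C[...,1]-.119)<.055)&(C[...,2]<.15)&(C[...,2]>.075)]
print(np.histogram(P[:,2],bins=np.arange(.07,.152,.004))[0], np.median(P[abs(P[:,2]-.084)<.006][:,2]))
```

```text
t 21.12 tcp [0.5021 0.1202 0.2504] ty -34.76 tz [-0.002 -0.001 -1.   ] F [ 0.11 -0.84 -1.02] w 0.0858 gf 0.0 j7 -0.75
[  0  19  46 209 119  20   9  13  12  10  17   7  10  16  22  26  39   8
   0   0] 0.08496101619187563
```

View pics/s3.png

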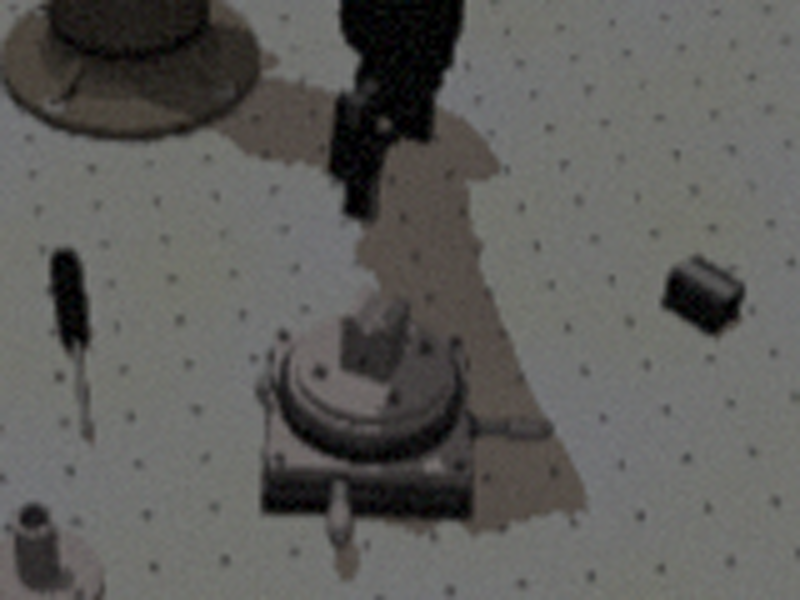

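The fixture sits flush on the turntable. Its plate fills the face around (375,375), studs show through at (320,370), (393,397) and (427,347), and the gripper is clear above.

```bash
python3 -c "
from bench import ticket
print(ticket.hand_in())"
```

```text
the job is handed in; nothing more can be done
None
```

The vee fixture is fully home and flush on the turntable with its four holes over the studs, released with the gripper clear, and the job is handed in; the hand-in returned no verdict.

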